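# Kick up the sprung stone rest and bridge the whetstone on it

## Robot

A 7-joint arm with a two-finger parallel gripper is mounted at the origin on the work surface; the furniture and walls round the work are solid. World frame = base frame: x ahead of the robot, y to its left, z up, the work surface at z = 0. Lengths are in m, angles in rad, forces in N, time in s.
With the tool pointing down it reaches from about 0.35 to 0.9 m from the base axis. Payload 7.2 kg.
Tool frame: the origin (TCP) lies at the very end of the fingers, on their centre line; the grasp point (between the pads) lies 19 mm behind it; z points along the fingers, y is the direction in which the jaws open and shut (so a half turn about z gives the same grasp; the last joint's range is limited). The gripper opens to 85 mm and grips with 20 to 120 N. Pads are 22 mm wide; open, the fingers measure 114 mm over their backs; the gripper's body (76 mm by 85 mm) begins 54 mm behind the grasp point. The pads swing forward as they close: fully open they stand 13 mm farther back than shut.
Start: joints at [-1.176, 0.411, -0.013, 1.596, 0.006, 1.134, -0.082], TCP at [0.279, 0.559, 0.231] pointing down, gripper open.
Joint ranges: [-2.95, 2.95], [-0.29, 1.99], [-1.47, 1.44], [0.14, 2.54], [-1.03, 4.17], [0.13, 1.85], [-2.86, 2.86]. Speed limits (rad/s): [2.39, 2.39, 3.01, 3.01, 3.14, 3.14, 3.14].

## Interface

Orientations are given as a 3x3 rotation matrix whose columns are the frame's x, y, z axes.
In Python, from rig import robot, read_camera, workorder, finder gives the robot as it stands.
- The arm moves only by the tool carry_out, never from a script. Its argument "commands" is a list of rows, each a list of 4 numbers: the shift along the tool's x, y, z in m, then the turn about the tool's z in degrees. In form: [[tx, ty, tz, spin], ...]. A call has 1 to 8 rows; each row is the pose to reach, as a shift and turn from the pose commanded when the call began, along the tool's axes at that moment; what a row does not reach only later rows make up. A row lasts 1/8 s, in which the tool goes at most 62.5 mm and 10.7 degrees, less where a joint would pass 70% of its speed; a pose out of reach is approached as far as the arm can. A call with a gripper value outside its range is refused whole. "fingers" is the closure, from 0 (fully open) to 1 (shut), set as the call begins (left out, the last holds). The fingers move at their own pace and stop on an object; the grip force is fixed at half the most. Time passes only in rows, so rows that repeat a pose let the fingers close. It gives the time, the measured TCP pose, the force and the opening at its end, in the units of the state.
- robot.get_state(): the state, without advancing time (a new reading comes with each control period).
- read_camera(name): name is "side" or "top"; returns a dict with "image" (480x640x3 uint8, red, green, blue), "z_map" (480x640 float32, m along the optical axis (not along the pixel's ray), 0 where there is no reading), "camera_matrix" (3x3 intrinsics, pixels), "T" (4x4, takes a point from camera to world coordinates). Camera axes: x right, y down, z forward; pixel columns grow to the right and rows downward; lengths in m; the calibration is good to about 2 mm. A picture is of the moment at which its call begins.
- workorder.sign_off(): hands the job in, once; it reports no verdict.
Trained networks look in a picture, given as the dict that the camera call returned (one of the last four; its "shot" number tells which), for a name from the list of things; names that differ only in an ending like _2 or _b are one class to them, and where a whole thing is asked for, a point or a joint stands for the part that bears it (a point fixed in the world has none). Each returns a list of dicts, best first, with "confidence" (0 to 1); they miss things now and then, are a little off and sometimes report something else, mostly with a low value. They report only what shows in the picture. A call takes as long as a camera call.
- finder.find_in(name, picture): "box" ([left, top, right, bottom] as shares, 0 to 1, of the picture: columns of its width, rows of its height, round what is visible of it).
- finder.regions_of(name, picture): "mask" (480x640 bool, what is visible of it) and "box" ([left, top, right, bottom] as shares, 0 to 1, of the picture: columns of its width, rows of its height, round what is visible of it).
The state is a dict: "clock": time; "joint_pos": joint angles; "joint_vel": joint speeds; "tau": joint torques, N m; "tool_pos": TCP position; "orientation": TCP orientation; "force": force on the tool from outside, world axes, zero at the start; "moment": the same for the moment, N m; "gripper_width": finger opening in m.
Only numpy, scipy, OpenCV 4.12 (cv2) and the standard library are available. Lean on these libraries where they do the work, as an engineer would, in place of code of your own. Each camera call takes 0.05 s, during which the arm holds its last target. There are 200 camera calls.

## Task

Set up the stone rest for sharpening: push the sprung stand up past its over-centre point until it snaps to its inner stop, then press it against that stop with a steady push of about 12 N for a second to make sure it holds. Then lay the whetstone level and centred across the rest, bridging the fixed saddle and the stand, and let go. Never push the stand harder than 22 N, and leave the small things lying about where they are.

Things in the scene. Friction and masses are not known exactly. Their poses are not given: they have to be found in the camera images.
- rest_base: the stone rest's plywood base plate, 220 x 90 x 12 mm, fixed to the table. Origin: centre of its underside, on the table. x runs along its length, towards the end with the sprung stand; y across; z up.
- fixed_saddle (a point): middle of the fixed steel saddle's top, at x = -50 mm of the base, 105 mm over the table: a level shelf 24 mm (along x) by 72 mm (along y), with two side lips 8 mm thick and 10 mm high, 56 mm apart inside. The stand carries the same kind of saddle. Axes as rest_base.
- rest_middle (a point): the middle of the rest at saddle height, 105 mm over the table above the base plate's centre; the middle of the stone's underside belongs here, its length along x. Axes as rest_base.
- slot_middle (a point): middle of the bolt slots at the base's +x end, on the plate's top (12 mm over the table), x = +75 mm. The stand's steel bracket may be bolted up to 10 mm either way along x from here; where exactly is NOT reported, so look or feel. Its hinge axis is parallel to y, 40 mm over the table. Axes as rest_base.
- stand (a joint): the stand's angle, rad: 0 = leaning 35 degrees outwards (to the base's +x) at its outer stop; 0.82 = leaning 12 degrees inwards at its inner stop, its saddle level at 105 mm. A spring pulls it to the nearer stop; dead centre is at 0.56. Level push needed at the bar: about 10 N at first, less and less up to dead centre, then it jumps to the stop. The stop is hard.
- bar_start (a point): where the stand's push bar would be at angle 0 if the bracket stood mid-slot: 54 mm along +x from the hinge, 76 mm over the table. The bar, a dark roller 10 mm thick and 60 mm long that turns freely, lies parallel to y on the stand's outer side. Push it to -x with a shut gripper pointing down, fingertips 15 to 25 mm below the bar. This point is fixed to the base.
- bar_home (a point): where the push bar would be with the stand at its inner stop if the bracket stood mid-slot: 9 mm along +x from the hinge, 103 mm over the table. This point is fixed to the base and does not move with the stand. The true bar may be 10 mm off along x either way.
- stone_centre (a point): centre of the whetstone, a plain grey bar 50 x 150 x 25 mm (0.38 kg) lying flat and loose on the table. The point is half-way up (12.5 mm over its underside); y along its length, x across its 50 mm width, z up. Grasp it across its width, at its middle.
- loupe: bystander: small black eyeglass loupe, 43 mm across, 41 mm high; origin at its underside
- scraper: bystander: scraper with a wooden handle, 171 mm long, lying flat; origin at its underside
- tube_ochre: bystander: white ink tube with a black cap, 132 mm long, behind the rest; origin at its underside
- burnisher: bystander: burnisher with a dark wooden handle, 153 mm long, lying flat; origin at its underside
- leather_dabber: bystander: leather ink dabber with an upright wooden handle, 67 mm across, 86 mm high; origin at its underside

How it is judged:
By the outcome, as a careful person would: the job done as asked, in the order asked, and still so for the second after the job is handed in, with the robot touching nothing.
It also fails if it takes over 67 s, if anything falls off the work surface, if the arm or the gripper's body presses on something with over 40 N, if the wrist force passes 120 N, or if a joint passes its speed limit or range.

## Working session

There is one attempt and no reset: what is moved stays moved. The work goes in short steps, Python scripts to look and compute and a tool call to move; the robot and the scene stay as the last step left them, time stands still between calls to the robot, and variables do not carry over. Pictures are saved under pics/ and viewed, about 8 in all and at most 12, crops included, and the job is handed in when it is done.

Besides the shell and the picture viewer there is one more tool, called after "Emit:" as a command line: name --pt "numbers of a row" for each row, then --argument value for the rest. carry_out: Moves the arm, as the interface text tells. Its arguments: {"type":"object","properties":{"commands":{"type":"array","items":{"type":"array","items":{"type":"number"}}},"fingers":{"type":"number"}},"required":["commands"]}

```bash
mkdir -p pics; ls; cat > h.py <<'E'
import numpy as np,cv2
from rig import robot,read_camera,workorder,finder
def pts(p,mask=None):
    z=p["z_map"];K=p["camera_matrix"];v,u=np.nonzero((z>0)&(mask if mask is not None else True))
    d=z[v,u];c=np.c_[(u-K[0,2])*d/K[0,0],(v-K[1,2])*d/K[1,1],d,np.ones(len(d))]
    return (c@p["T"].T)[:,:3],u,v
def save(p,n): cv2.imwrite("pics/"+n,p["image"][:,:,::-1])
E
python3 - <<'E'
from h import *
s=robot.get_state();print(s["clock"],s["tool_pos"],s["orientation"].round(3) if hasattr(s["orientation"],'round') else s["orientation"])
for c in("top","side"):
    p=read_camera(c);save(p,c+"0.png")
    print(c,p["T"].round(3).tolist(),p["camera_matrix"][0,0])
    for n in("rest_base","stand","stone_centre","fixed_saddle","loupe","scraper","tube_ochre","burnisher","leather_dabber"):
        r=finder.regions_of(n,p)
        for q in r[:2]:
            P,u,v=pts(p,q["mask"])
            if len(P): print(n,round(q["confidence"],2),len(P),"px",u.min(),v.min(),u.max(),v.max(),"med",np.median(P,0).round(3),"lo",np.percentile(P,2,axis=0).round(3),"hi",np.percentile(P,98,axis=0).round(3))
E
```

```text
pics
0.0 [0.27883318 0.55880124 0.23044334] [[-0.895  0.446 -0.001]
 [ 0.446  0.895 -0.001]
 [-0.    -0.002 -1.   ]]
top [[0.013, -0.986, 0.164, 0.325], [-1.0, -0.009, 0.024, -0.067], [-0.023, -0.165, -0.986, 1.231], [0.0, 0.0, 0.0, 1.0]] 532.8601169184838
rest_base 0.84 3106 px 253 213 350 263 med [0.519 0.034 0.013] lo [ 0.474 -0.089  0.003] hi [0.576 0.119 0.114]
stand 0.97 700 px 331 205 362 238 med [ 0.549 -0.094  0.083] lo [ 0.516 -0.119  0.001] hi [ 0.584 -0.059  0.108]
stone_centre 0.58 1535 px 399 227 434 295 med [ 0.473 -0.249  0.025] lo [ 0.403 -0.285  0.004] hi [ 0.545 -0.215  0.03 ]
fixed_saddle 0.85 2900 px 253 214 349 263 med [0.521 0.037 0.013] lo [ 0.476 -0.078  0.008] hi [0.574 0.119 0.114]
loupe 0.71 121 px 362 296 379 313 med [ 0.37  -0.14   0.038] lo [ 0.356 -0.163  0.01 ] hi [ 0.392 -0.127  0.046]
scraper 0.86 473 px 256 294 323 314 med [0.373 0.061 0.019] lo [ 0.352 -0.029  0.001] hi [0.395 0.11  0.028]
scraper 0.2 3012 px 253 213 350 263 med [0.52  0.035 0.013] lo [ 0.474 -0.089  0.007] hi [0.578 0.119 0.114]
tube_ochre 0.81 846 px 267 161 323 182 med [0.688 0
[... 1332 characters left out ...]
hi [ 0.391 -0.132  0.041]
loupe 0.45 2341 px 293 191 364 283 med [0.514 0.045 0.012] lo [ 0.475 -0.099  0.002] hi [0.566 0.111 0.11 ]
scraper 0.8 371 px 243 226 277 274 med [0.371 0.054 0.015] lo [ 0.351 -0.034 -0.   ] hi [0.395 0.104 0.025]
scraper 0.32 2311 px 292 191 363 282 med [0.514 0.045 0.012] lo [ 0.473 -0.098  0.004] hi [0.567 0.109 0.11 ]
burnisher 0.79 502 px 244 328 281 393 med [ 0.322 -0.238  0.016] lo [ 0.304 -0.324  0.003] hi [ 0.342 -0.196  0.025]
leather_dabber 0.69 598 px 236 183 263 219 med [0.377 0.175 0.027] lo [0.349 0.155 0.006] hi [0.406 0.196 0.084]
leather_dabber 0.57 575 px 337 238 367 265 med [ 0.547 -0.105  0.089] lo [ 0.513 -0.124 -0.001] hi [0.595 0.017 0.105]
```

```bash
python3 - <<'E'
from h import *
def rect(P,lo,hi,n):
    Q=P[(P[:,2]>lo)&(P[:,2]<hi)]
    r=cv2.minAreaRect((Q[:,:2]*1000).astype(np.float32));print(n,len(Q),"c",np.round(r[0],1),"sz",np.round(r[1],1),"ang",round(r[2],2),"z",np.median(Q[:,2]).round(4))
ims=[]
for c in("top","side"):
    p=read_camera(c)
    im=p["image"][:,:,::-1]
    ims.append(cv2.resize(im[185:345,240:460] if c=="top" else im[180:360,230:400],(660,480) if c=="top" else (680,720)))
    for n in("rest_base","stone_centre","stand"):
        r=finder.regions_of(n,p)
        m=cv2.dilate(r[0]["mask"].astype(np.uint8),np.ones((3,3)))>0
        P,u,v=pts(p,m)
        if n=="rest_base": rect(P,.0085,.0165,c+n)
        if n=="stone_centre": rect(P,.021,.032,c+n)
        if n!="stone_centre":
            H=P[(P[:,2]>.085)]
            for side in(0,1):
                q=H[(H[:,1]<-.03) if side else (H[:,1]>-.03)]
                if len(q)>5: print("  high",side,len(q),np.percentile(q,[3,50,97],axis=0).round(3).tolist())
cv2.imwrite("pics/a.png",ims[0]);cv2.imwrite("pics/b.png",cv2.resize(ims[1],(566,600)))
E
```

```text
toprest_base 2220 c [528.4  14.5] sz [ 90.5 219.3] ang 10.36 z 0.0126
  high 0 382 [[0.485, 0.049, 0.102], [0.52, 0.063, 0.106], [0.552, 0.077, 0.117]]
topstone_centre 1410 c [ 475.  -250.9] sz [ 50.4 149.9] ang 75.36 z 0.0257
  high 1 321 [[0.516, -0.116, 0.086], [0.549, -0.098, 0.099], [0.583, -0.085, 0.109]]
siderest_base 1484 c [527.1  10.5] sz [ 90.8 221.7] ang 10.03 z 0.011
  high 0 340 [[0.483, 0.045, 0.087], [0.518, 0.058, 0.104], [0.553, 0.074, 0.115]]
  high 1 28 [[0.335, -0.692, 0.095], [0.336, -0.688, 0.627], [0.532, -0.097, 0.634]]
sidestone_centre 1180 c [ 453.8 -248.6] sz [ 52.1 108.3] ang 75.58 z 0.0236
  high 1 369 [[0.335, -0.693, 0.086], [0.542, -0.103, 0.095], [0.575, -0.092, 0.647]]
```

View pics/a.png

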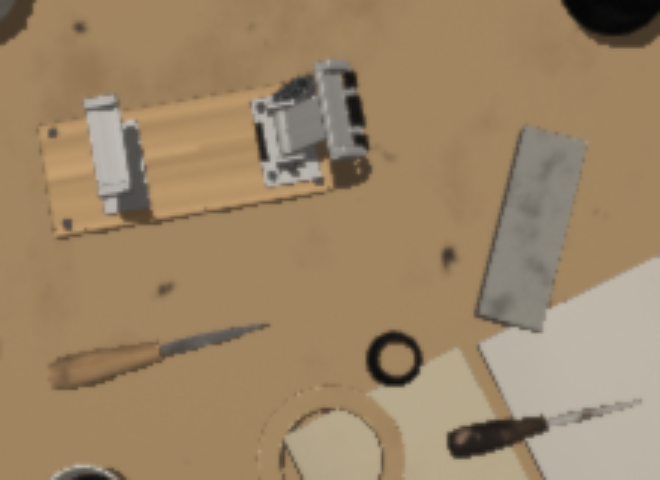

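View pics/b.png

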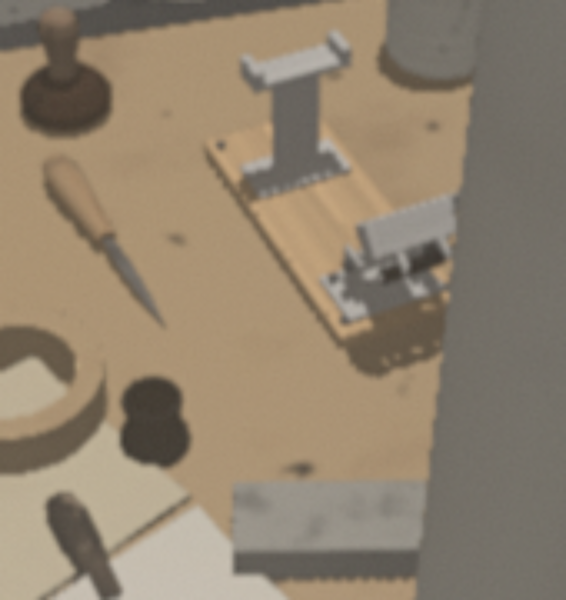

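Emit:
carry_out --pt "-0.568 -0.515 0 53.3" --pt "-0.568 -0.515 0 53.3" --pt "-0.568 -0.515 0 53.3" --pt "-0.568 -0.515 0 53.3" --pt "-0.568 -0.515 0 53.3" --pt "-0.568 -0.515 0 53.3" --pt "-0.568 -0.515 0 53.3" --pt "-0.568 -0.515 0 53.3" --fingers 1

```text
clock: 2.4
tool_pos: [0.4611, 0.0915, 0.2318]
orientation: [[-0.177, 0.984, 0.001], [0.984, 0.177, 0.001], [0.001, 0.001, -1.0]]
force: [0.8, 0.4, 0.1]
gripper_width: 0.0
```

```bash
cat > st.py <<'E'
from h import *
import sys
C=np.array([.5278,.0125]);A=np.radians(-79.8);bx=np.array([np.cos(A),np.sin(A)]);by=np.array([-bx[1],bx[0]])
def st():
    s=robot.get_state();R=np.array(s["orientation"]);t=np.array(s["tool_pos"]);d=t[:2]-C;f=np.array(s["force"])
    print("t",round(s["clock"],2),"tcp",t.round(4),"base",(d@bx).round(4),(d@by).round(4),"yaw(y)",np.degrees(np.arctan2(R[1,1],R[0,1])).round(2),"zax",R[:,2].round(3),"F base",(f[:2]@bx).round(2),(f[:2]@by).round(2),f[2].round(2),"w",s["gripper_width"],"q",np.round(s["joint_pos"],2))
    return s,R,t
def to(x,y,z,yaw):
    s,R,t=st();d=R.T@(np.array([x,y,z])-t)
    print("shift",d.round(4),"spin",(-(yaw-np.degrees(np.arctan2(R[1,1],R[0,1])))+180)%360-180)
def tob(u,v,z,yaw): p=C+u*bx+v*by; to(p[0],p[1],z,yaw)
E
python3 -c "
from st import *
tob(.172,0,.23,10.2)"
```

```text
t 2.4 tcp [0.4611 0.0915 0.2318] base -0.0896 -0.0516 yaw(y) 10.2 zax [ 0.001  0.001 -1.   ] F base -0.28 0.9 0.1 w 2.628020001353533e-06 q [-0.67  0.14  0.42  1.98 -0.07  1.03 -0.05]
shift [-0.2616  0.0516  0.0017] spin 0.001439443216241898
```

Emit:
carry_out --pt "-0.06 0.012 0 0" --pt "-0.12 0.024 0 0" --pt "-0.18 0.035 0 0" --pt "-0.235 0.046 0 0" --pt "-0.262 0.052 0 0" --pt "-0.262 0.052 0 0" --pt "-0.262 0.052 0 0"

```text
clock: 3.28
tool_pos: [0.5578, -0.1543, 0.231]
orientation: [[-0.177, 0.984, -0.001], [0.984, 0.177, 0.001], [0.001, -0.0, -1.0]]
force: [0.8, 0.6, 1.4]
gripper_width: -0.0005
```

```bash
python3 -c "
from st import *
tob(.172,0,.056,10.2)
for c in ('top','side'):
  p=read_camera(c);save(p,c+'1.png')
  P,u,v=pts(p);d=P[:,:2]-C;B=np.c_[d@bx,d@by,P[:,2]]
  S=B[(abs(B[:,1])<.045)&(B[:,0]>.06)&(B[:,0]<.15)&(B[:,2]>.05)&(B[:,2]<.125)]
  for lo in np.arange(.05,.12,.008):
    q=S[(S[:,2]>=lo)&(S[:,2]<lo+.008)]
    if len(q): print(c,lo.round(3),len(q),np.percentile(q,[3,50,97],axis=0)[:,:2].round(3).tolist())
"
```

```text
t 3.27 tcp [ 0.5578 -0.1543  0.231 ] base 0.1695 0.0 yaw(y) 10.22 zax [-0.001  0.001 -1.   ] F base -0.43 0.9 1.37 w -0.0004702101312672923 q [-0.24  0.36  0.56  1.74 -0.21  1.1   0.57]
shift [-0.0026  0.      0.175 ] spin 0.01963736761297241
side 0.05 2 [[0.096, 0.027], [0.098, 0.03], [0.099, 0.034]]
side 0.066 9 [[0.13, -0.032], [0.133, -0.015], [0.135, 0.008]]
side 0.074 106 [[0.124, -0.031], [0.133, -0.007], [0.137, 0.016]]
side 0.082 109 [[0.116, -0.036], [0.122, -0.002], [0.129, 0.023]]
side 0.09 162 [[0.109, -0.036], [0.116, -0.005], [0.129, 0.027]]
side 0.098 101 [[0.107, -0.036], [0.112, -0.004], [0.125, 0.028]]
side 0.106 8 [[0.115, -0.035], [0.117, -0.032], [0.12, 0.016]]
```

Emit:
carry_out --pt "0 0 0.05 0" --pt "0 0 0.1 0" --pt "0 0 0.145 0" --pt "0 0 0.17 0" --pt "0 0 0.175 0" --pt "0 0 0.175 0"

```text
clock: 4.12
tool_pos: [0.5585, -0.1548, 0.057]
orientation: [[-0.178, 0.984, 0.001], [0.984, 0.178, 0.0], [-0.0, 0.001, -1.0]]
force: [0.7, 0.3, 0.3]
gripper_width: -0.0
```

Emit:
carry_out --pt "0.004 0 0 0" --pt "0.007 0 0 0" --pt "0.009 0 0 0" --pt "0.009 0 0 0"

```text
clock: 4.62
tool_pos: [0.5566, -0.1461, 0.0565]
orientation: [[-0.177, 0.984, 0.0], [0.984, 0.177, 0.0], [0.0, 0.0, -1.0]]
force: [0.1, 0.1, -0.2]
gripper_width: 0.0001
```

```bash
python3 -c "
from st import *
st()"
```

```text
t 4.62 tcp [ 0.5566 -0.1461  0.0565] base 0.1612 0.0002 yaw(y) 10.21 zax [ 0.  0. -1.] F base -0.06 0.06 -0.24 w 0.00011128019910555471 q [-0.17  0.57  0.46  1.9  -0.36  0.75  0.68]
```

Emit:
carry_out --pt "0.002 0 0 0" --pt "0.004 0 0 0" --pt "0.006 0 0 0" --pt "0.008 0 0 0" --pt "0.008 0 0 0"

```text
clock: 5.25
tool_pos: [0.555, -0.1383, 0.0563]
orientation: [[-0.177, 0.984, -0.0], [0.984, 0.177, 0.0], [0.0, -0.0, -1.0]]
force: [0.5, 0.9, 0.4]
gripper_width: 0.0001
```

Emit:
carry_out --pt "0.001 0 0 0" --pt "0.002 0 0 0" --pt "0.003 0 0 0" --pt "0.003 0 0 0"

```text
clock: 5.75
tool_pos: [0.5545, -0.1355, 0.0563]
orientation: [[-0.177, 0.984, -0.0], [0.984, 0.177, 0.0], [0.0, 0.0, -1.0]]
force: [-0.4, 1.3, -0.3]
gripper_width: 0.0001
```

Emit:
carry_out --pt "0.001 0 0 0" --pt "0.002 0 0 0" --pt "0.003 0 0 0" --pt "0.003 0 0 0"

```text
clock: 6.25
tool_pos: [0.554, -0.1325, 0.0563]
orientation: [[-0.177, 0.984, -0.0], [0.984, 0.177, 0.0], [0.0, 0.0, -1.0]]
force: [-0.6, -0.7, -0.2]
gripper_width: -0.0002
```

Emit:
carry_out --pt "0.001 0 0 0" --pt "0.002 0 0 0" --pt "0.003 0 0 0" --pt "0.003 0 0 0"

```text
clock: 6.75
tool_pos: [0.5538, -0.1316, 0.0566]
orientation: [[-0.176, 0.984, 0.001], [0.984, 0.176, -0.002], [-0.003, 0.001, -1.0]]
force: [0.5, -6.5, 0.4]
gripper_width: -0.0001
```

Emit:
carry_out --pt "0.001 0 0 0" --pt "0.002 0 -0.001 0" --pt "0.003 0 -0.002 0" --pt "0.004 0 -0.003 0" --pt "0.005 0 -0.005 0" --pt "0.006 0 -0.006 0"

```text
clock: 7.5
tool_pos: [0.553, -0.127, 0.063]
orientation: [[-0.175, 0.985, 0.002], [0.985, 0.175, -0.004], [-0.004, 0.002, -1.0]]
force: [1.1, -9.1, 1.1]
gripper_width: 0.0001
```

Emit:
carry_out --pt "0.001 0 -0.001 0" --pt "0.002 0 -0.002 0" --pt "0.003 0 -0.003 0" --pt "0.004 0 -0.004 0" --pt "0.005 0 -0.005 0" --pt "0.006 0 -0.006 0" --pt "0.007 0 -0.007 0" --pt "0.008 0 -0.008 0"

```text
clock: 8.5
tool_pos: [0.551, -0.1161, 0.0704]
orientation: [[-0.177, 0.984, 0.0], [0.984, 0.177, -0.0], [-0.0, 0.0, -1.0]]
force: [0.8, -3.0, 0.8]
gripper_width: 0.0004
```

Emit:
carry_out --pt "0.001 0 -0.001 0" --pt "0.002 0 -0.002 0" --pt "0.003 0 -0.003 0" --pt "0.004 0 -0.004 0" --pt "0.005 0 -0.005 0" --pt "0.006 0 -0.006 0" --pt "0.007 0 -0.007 0" --pt "0.008 0 -0.007 0"

```text
clock: 9.5
tool_pos: [0.5495, -0.1079, 0.0773]
orientation: [[-0.177, 0.984, -0.0], [0.984, 0.177, 0.0], [0.0, -0.0, -1.0]]
force: [-0.1, -1.1, -0.7]
gripper_width: -0.0001
```

Emit:
carry_out --pt "0.001 0 -0.001 0" --pt "0.002 0 -0.001 0" --pt "0.003 0 -0.002 0" --pt "0.004 0 -0.002 0" --pt "0.005 0 -0.003 0" --pt "0.006 0 -0.003 0"

```text
clock: 10.25
tool_pos: [0.5486, -0.102, 0.0804]
orientation: [[-0.177, 0.984, 0.0], [0.984, 0.177, 0.0], [0.0, 0.0, -1.0]]
force: [-0.6, 0.6, -0.3]
gripper_width: 0.0
```

```bash
python3 -c "
from st import *
st()
p=read_camera('side');save(p,'side2.png')
im=p['image'][180:300,270:430,::-1];cv2.imwrite('pics/c.png',cv2.resize(im,(640,480)))
"
```

```text
t 10.25 tcp [ 0.5486 -0.102   0.0804] base 0.1163 0.0002 yaw(y) 10.19 zax [ 0.  0. -1.] F base -0.69 -0.52 -0.35 w 8.263078654842002e-06 q [-0.27  0.51  0.49  1.93 -0.33  0.78  0.58]
```

View pics/c.png

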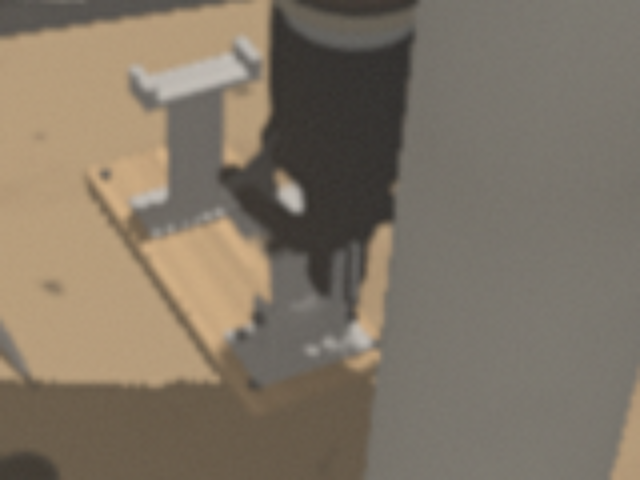

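Emit:
carry_out --pt "0.002 0 -0.001 0" --pt "0.004 0 -0.001 0" --pt "0.006 0 -0.002 0" --pt "0.008 0 -0.002 0" --pt "0.01 0 -0.003 0" --pt "0.01 0 -0.003 0"

```text
clock: 11.05
tool_pos: [0.5468, -0.0921, 0.0834]
orientation: [[-0.177, 0.984, 0.0], [0.984, 0.177, 0.0], [0.0, 0.0, -1.0]]
force: [-0.2, 0.2, -0.3]
gripper_width: 0.0
```

Emit:
carry_out --pt "0.0007 0 0 0" --pt "0.0015 0 0 0" --pt "0.0022 0 0 0" --pt "0.003 0 0 0" --pt "0.003 0 0 0"

```text
clock: 11.68
tool_pos: [0.5462, -0.0893, 0.0833]
orientation: [[-0.177, 0.984, -0.0], [0.984, 0.177, 0.0], [0.0, -0.0, -1.0]]
force: [0.1, -0.0, -0.2]
gripper_width: 0.0004
```

Emit:
carry_out --pt "0.0005 0 0 0" --pt "0.001 0 0 0" --pt "0.0015 0 0 0" --pt "0.002 0 0 0" --pt "0.002 0 0 0"

```text
clock: 12.3
tool_pos: [0.5461, -0.089, 0.0835]
orientation: [[-0.176, 0.984, 0.001], [0.984, 0.176, -0.002], [-0.002, 0.001, -1.0]]
force: [0.5, -5.9, -0.2]
gripper_width: -0.0
```

Emit:
carry_out --pt "0.0005 0 0 0" --pt "0.001 0 0 0" --pt "0.0015 0 0 0" --pt "0.002 0 0 0" --pt "0.002 0 0 0"

```text
clock: 12.92
tool_pos: [0.5461, -0.0888, 0.0837]
orientation: [[-0.174, 0.985, 0.002], [0.985, 0.174, -0.004], [-0.004, 0.001, -1.0]]
force: [1.5, -11.2, -0.5]
gripper_width: -0.0004
```

Emit:
carry_out --pt "0.0003 0 0 0" --pt "0.0003 0 0 0" --pt "0.0003 0 0 0" --pt "0.0003 0 0 0" --pt "0.0003 0 0 0" --pt "0.0003 0 0 0" --pt "0.0003 0 0 0" --pt "0.0003 0 0 0"

```text
clock: 13.92
tool_pos: [0.5461, -0.0888, 0.0838]
orientation: [[-0.174, 0.985, 0.002], [0.985, 0.174, -0.004], [-0.004, 0.002, -1.0]]
force: [1.9, -11.3, -0.8]
gripper_width: 0.0
```

Emit:
carry_out --pt "0 0 0 0" --pt "0 0 0 0" --pt "0 0 0 0" --pt "0 0 0 0"

```text
clock: 14.42
tool_pos: [0.5461, -0.0888, 0.0838]
orientation: [[-0.174, 0.985, 0.002], [0.985, 0.174, -0.004], [-0.004, 0.002, -1.0]]
force: [1.5, -11.8, -0.7]
gripper_width: -0.0003
```

Emit:
carry_out --pt "-0.002 0 0 0" --pt "-0.006 0 0 0" --pt "-0.02 0 0 0" --pt "-0.04 0 -0.01 0" --pt "-0.06 0 -0.06 0" --pt "-0.06 0 -0.09 0" --pt "-0.06 0 -0.09 0"

```text
clock: 15.3
tool_pos: [0.5576, -0.1464, 0.1764]
orientation: [[-0.175, 0.985, 0.005], [0.985, 0.175, -0.001], [-0.002, 0.005, -1.0]]
force: [-0.2, -0.0, -0.7]
gripper_width: 0.0001
```

```bash
python3 -c "
from st import *
to(.475,-.2505,.12,75.36)
p=read_camera('side');save(p,'side3.png')
im=p['image'][180:360,230:400,::-1];cv2.imwrite('pics/d.png',cv2.resize(im,(566,600)))
P,u,v=pts(p);d=P[:,:2]-C;B=np.c_[d@bx,d@by,P[:,2]]
for k in(1,-1):
  S=B[(abs(B[:,1])<.045)&(k*B[:,0]>.02)&(k*B[:,0]<.1)&(B[:,2]>.10)&(B[:,2]<.13)]
  print(k,len(S),np.percentile(S,[3,50,97],axis=0).round(4).tolist())
"
```

```text
t 15.3 tcp [ 0.5576 -0.1464  0.1764] base 0.1617 0.0012 yaw(y) 10.08 zax [ 0.005 -0.001 -1.   ] F base -0.0 -0.23 -0.69 w 8.840777198652521e-05 q [-0.24  0.41  0.55  1.81 -0.26  0.98  0.59]
shift [-0.088  -0.0998  0.0561] spin -65.2822877549976
1 465 [[0.055, -0.0355, 0.1007], [0.0733, -0.001, 0.1042], [0.0927, 0.0326, 0.1141]]
-1 286 [[-0.0618, -0.0369, 0.1004], [-0.0466, -0.002, 0.1039], [-0.0365, 0.0331, 0.1146]]
```

View pics/d.png

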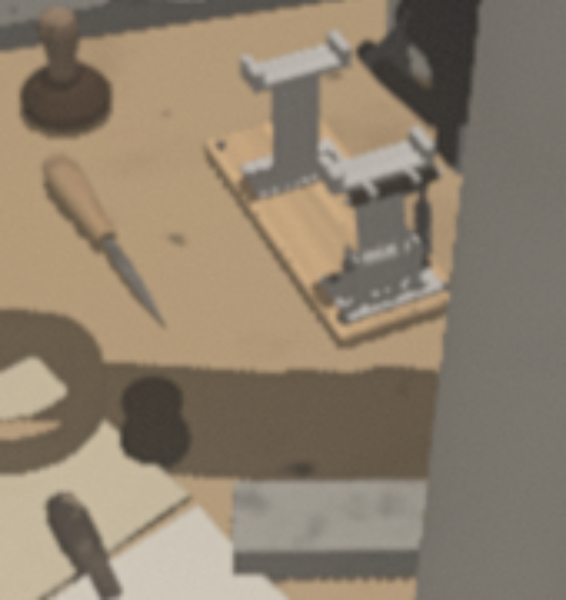

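Emit:
carry_out --pt "-0.03 -0.03 0 -10" --pt "-0.06 -0.06 0 -20" --pt "-0.088 -0.09 0 -30" --pt "-0.088 -0.1 0 -40" --pt "-0.088 -0.1 0.02 -50" --pt "-0.088 -0.1 0.04 -60" --pt "-0.088 -0.1 0.056 -65.3" --pt "-0.088 -0.1 0.056 -65.3" --fingers 0

```text
clock: 16.35
tool_pos: [0.4717, -0.2482, 0.1155]
orientation: [[-0.968, 0.252, -0.004], [0.252, 0.968, 0.002], [0.004, 0.001, -1.0]]
force: [0.3, -0.7, 0.2]
gripper_width: 0.0854
```

```bash
python3 -c "
from st import *
to(.475,-.2505,.005,75.36)
p=read_camera('top');save(p,'t4.png')
im=p['image'][185:345,300:460,::-1];cv2.imwrite('pics/e.png',cv2.resize(im,(560,560)))
"
```

```text
t 16.35 tcp [ 0.4717 -0.2482  0.1155] base 0.2467 -0.1014 yaw(y) 75.42 zax [-0.004  0.002 -1.   ] F base 0.72 0.15 0.22 w 0.08543262655839871 q [ 0.15  0.4   0.31  1.95 -0.16  0.82  1.86]
shift [-0.0042 -0.0014  0.1105] spin 0.0631168292293296
```

View pics/e.png

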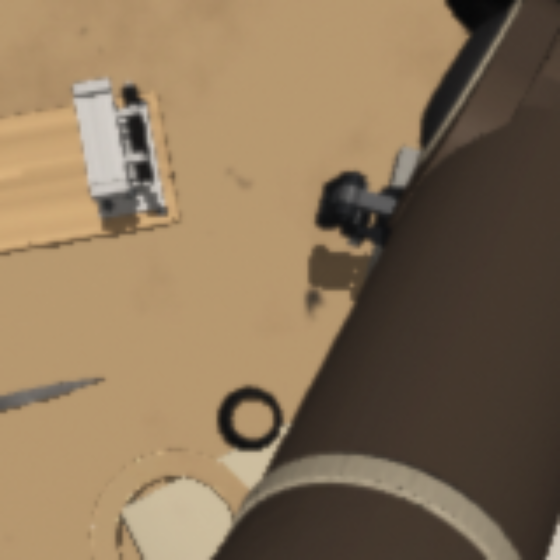

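Emit:
carry_out --pt "-0.003 -0.001 0.03 0" --pt "-0.004 -0.001 0.06 0" --pt "-0.004 -0.001 0.085 0" --pt "-0.004 -0.001 0.1 0" --pt "-0.004 -0.001 0.107 0" --pt "-0.004 -0.001 0.11 0" --pt "-0.004 -0.001 0.11 0"

```text
clock: 17.27
tool_pos: [0.4772, -0.2507, 0.0078]
orientation: [[-0.968, 0.251, 0.001], [0.251, 0.968, -0.0], [-0.001, -0.0, -1.0]]
force: [-0.6, 0.3, -1.5]
gripper_width: 0.0856
```

Emit:
carry_out --pt "0 0 0 0" --pt "0 0 0 0" --pt "0 0 0 0" --pt "0 0 0 0" --pt "0 0 0 0" --pt "0 0 0 0" --fingers 1

```text
clock: 18.02
tool_pos: [0.4772, -0.251, 0.0082]
orientation: [[-0.968, 0.251, 0.001], [0.251, 0.968, -0.001], [-0.001, -0.0, -1.0]]
force: [-1.5, -0.2, 6.7]
gripper_width: 0.0486
```

```bash
python3 -c "
from st import *
st()"
```

```text
t 18.02 tcp [ 0.4772 -0.251   0.0082] base 0.2503 -0.0965 yaw(y) 75.47 zax [ 0.001 -0.001 -1.   ] F base -0.12 -1.55 6.7 w 0.048566452262427194 q [ 0.21  0.58  0.25  2.   -0.24  0.59  1.93]
```

Emit:
carry_out --pt "0 0 -0.004 0" --pt "0 0 -0.015 0" --pt "0 0 -0.04 0" --pt "0 0 -0.08 0" --pt "0 0 -0.12 0" --pt "0 0 -0.15 0" --pt "0 0 -0.165 0" --pt "0 0 -0.165 0"

```text
clock: 19.02
tool_pos: [0.4771, -0.2505, 0.1729]
orientation: [[-0.968, 0.251, 0.001], [0.251, 0.968, -0.0], [-0.001, 0.0, -1.0]]
force: [0.2, 0.1, -3.9]
gripper_width: 0.0484
```

```bash
python3 -c "
from st import *
tob(0,0,.172,10.2)"
```

```text
t 19.02 tcp [ 0.4771 -0.2505  0.1729] base 0.2498 -0.0965 yaw(y) 75.49 zax [ 0.001 -0.    -1.   ] F base -0.08 0.23 -3.85 w 0.048407623546999526 q [ 0.13  0.33  0.33  1.89 -0.13  0.94  1.84]
shift [0.0168 0.2673 0.0009] spin 65.29106929106385
```

Emit:
carry_out --pt "0.001 0.015 0 5" --pt "0.003 0.05 0 14" --pt "0.006 0.09 0 23" --pt "0.008 0.13 0 32" --pt "0.011 0.17 0 41" --pt "0.014 0.21 0 50" --pt "0.016 0.25 0 59" --pt "0.0168 0.265 0 64"

```text
clock: 20.02
tool_pos: [0.5263, 0.0134, 0.1704]
orientation: [[-0.199, 0.98, -0.003], [0.98, 0.199, 0.0], [0.001, -0.003, -1.0]]
force: [-0.4, -0.6, -3.7]
gripper_width: 0.0486
```

Emit:
carry_out --pt "0 0 0 1.3" --pt "0 0 0 1.3" --pt "0 0 0 1.3" --pt "0 0 0 1.3"

```text
clock: 20.52
tool_pos: [0.5269, 0.0093, 0.1723]
orientation: [[-0.176, 0.984, 0.0], [0.984, 0.176, -0.0], [-0.0, 0.0, -1.0]]
force: [-0.6, 0.1, -4.6]
gripper_width: 0.0482
```

```bash
cat > ms.py <<'E'
from st import *
import sys
tob(0,0,.172,10.2)
zb=float(sys.argv[1])  # stone underside
for c in("top","side"):
    p=read_camera(c);save(p,f"{c}_{sys.argv[2]}.png")
    P,u,v=pts(p);d=P[:,:2]-C;B=np.c_[d@bx,d@by,P[:,2]]
    m=(abs(B[:,0])<.1)&(abs(B[:,1])<.06)&(abs(B[:,2]-zb-.025)<.006)
    im=p["image"][v,u].astype(float)
    m&=(im.mean(1)>90)&((im.max(1)-im.min(1))<35)
    S=B[m];print(c,len(S))
    if len(S)>20:
        r=cv2.minAreaRect((S[:,:2]*1000).astype(np.float32));print(np.round(r[0],1),np.round(r[1],1),round(r[2],2))
        for n,q in(("+x",S[S[:,0]>.03]),("-x",S[S[:,0]<-.03])):
            if len(q)>5: print(n,len(q),"p1/50/99",np.percentile(q,[1,50,99],axis=0).round(4).tolist())
E
python3 ms.py .165 5
python3 -c "
import cv2;a=cv2.imread('pics/top_5.png')[180:290,230:380];b=cv2.imread('pics/side_5.png')[150:290,260:400]
cv2.imwrite('pics/f.png',cv2.hconcat([cv2.resize(a,(400,293)),cv2.resize(b,(293,293))]))"
```

```text
t 20.52 tcp [0.5269 0.0093 0.1723] base 0.0029 -0.0015 yaw(y) 10.13 zax [ 0. -0. -1.] F base -0.23 -0.55 -4.58 w 0.048205242870832055 q [-0.48  0.32  0.46  1.93 -0.18  0.93  0.24]
shift [0.0029 0.0015 0.0003] spin -0.0696023421922689
top 92
[61.4 15.8] [22.5 44.4] 59.68
+x 92 p1/50/99 [[0.0397, 0.0085, 0.1857], [0.0575, 0.0172, 0.1898], [0.0747, 0.0227, 0.1934]]
side 202
[ 3.5 -7.4] [153.9  65.5] 4.52
+x 98 p1/50/99 [[0.0332, -0.0061, 0.1849], [0.0616, 0.0144, 0.1875], [0.078, 0.0214, 0.1898]]
-x 60 p1/50/99 [[-0.0723, -0.0128, 0.1849], [-0.0396, 0.0122, 0.1874], [-0.0302, 0.0215, 0.1892]]
```

View pics/f.png

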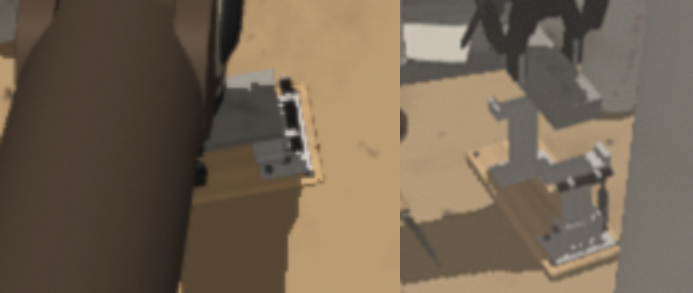

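```bash
python3 - <<'E'
from st import *
for c in("top","side"):
    p=read_camera(c);P,u,v=pts(p);d=P[:,:2]-C;B=np.c_[d@bx,d@by,P[:,2]]
    for n,lo,hi,z0,z1 in(("stone+",.035,.07,.183,.197),("stone-",-.07,-.035,.183,.197),("sad+",.05,.08,.108,.12),("sad-",-.065,-.035,.108,.12)):
        S=B[(B[:,0]>lo)&(B[:,0]<hi)&(abs(B[:,1])<.05)&(B[:,2]>z0)&(B[:,2]<z1)]
        if len(S)>8:
            print(c,n,len(S),"y pct",np.percentile(S[:,1],[1,5,50,95,99]).round(4),"z",np.median(S[:,2]).round(4),"x",np.percentile(S[:,0],[2,98]).round(4))
    S=B[(abs(B[:,0])>.05)&(abs(B[:,0])<.09)&(abs(B[:,1])<.03)&(B[:,2]>.186)&(B[:,2]<.196)]
    print(c,"x ext",np.percentile(S[:,0],[.5,99.5]).round(4))
    if c=="top":
        import sys
E
```

```text
top stone+ 434 y pct [-0.0267 -0.0258 -0.0029  0.0204  0.0231] z 0.1897 x [0.036  0.0693]
top sad+ 55 y pct [-0.035  -0.0347 -0.0305 -0.0187  0.0002] z 0.115 x [0.0525 0.0777]
top x ext [0.0503 0.0746]
side stone+ 279 y pct [-0.0287 -0.0279 -0.0049  0.0182  0.0204] z 0.1875 x [0.0355 0.0693]
side stone- 41 y pct [-0.0138 -0.0124  0.0133  0.0196  0.0216] z 0.1879 x [-0.0663 -0.0351]
side sad+ 79 y pct [-0.0374 -0.0366 -0.03    0.0341  0.0366] z 0.1123 x [0.0533 0.0782]
side sad- 35 y pct [-0.0367 -0.0366 -0.0336 -0.0293 -0.0283] z 0.1119 x [-0.0613 -0.036 ]
side x ext [-0.0683  0.0787]
```

Emit:
carry_out --pt "0.001 0.0015 0.01 0" --pt "0.0015 0.0025 0.025 0" --pt "0.0015 0.0025 0.037 0" --pt "0.0015 0.0025 0.042 0" --pt "0.0015 0.0025 0.042 0" --pt "0.0015 0.0025 0.042 0"

```text
clock: 21.48
tool_pos: [0.5295, 0.0121, 0.1306]
orientation: [[-0.177, 0.984, 0.001], [0.984, 0.177, 0.0], [-0.0, 0.001, -1.0]]
force: [0.4, -0.3, -3.9]
gripper_width: 0.0488
```

```bash
cat > m2.py <<'E'
from st import *
import sys
zt=float(sys.argv[1]);st()
for c in("top","side"):
    p=read_camera(c);save(p,c+"_m.png");P,u,v=pts(p);d=P[:,:2]-C;B=np.c_[d@bx,d@by,P[:,2]]
    for n,lo,hi,z0,z1 in(("stone+",.035,.073,zt-.007,zt+.007),("stone-",-.073,-.035,zt-.007,zt+.007),("lips+",.05,.08,.106,.12),("lips-",-.065,-.035,.106,.12)):
        S=B[(B[:,0]>lo)&(B[:,0]<hi)&(abs(B[:,1])<.05)&(B[:,2]>z0)&(B[:,2]<z1)]
        if len(S)>8: print(c,n,len(S),"y",np.percentile(S[:,1],[1,5,50,95,99]).round(4),"z",np.median(S[:,2]).round(4),"x",np.percentile(S[:,0],[2,98]).round(4))
    S=B[(abs(B[:,0])>.05)&(abs(B[:,0])<.09)&(abs(B[:,1])<.025)&(abs(B[:,2]-zt)<.006)]
    if len(S): print(c,"x ext",np.percentile(S[:,0],[.5,99.5]).round(4))
E
python3 m2.py .147
python3 -c "
import cv2;a=cv2.imread('pics/side_m.png')[170:280,280:400]
cv2.imwrite('pics/g.png',cv2.resize(a,(600,550)))"
```

```text
t 21.48 tcp [0.5295 0.0121 0.1306] base 0.0007 0.0016 yaw(y) 10.18 zax [ 0.001  0.    -1.   ] F base 0.39 0.29 -3.9 w 0.048783225176069846 q [-0.46  0.38  0.44  1.96 -0.22  0.84  0.27]
top stone+ 439 y [-0.0238 -0.0223  0.0002  0.0235  0.0255] z 0.1478 x [0.0359 0.072 ]
top lips+ 89 y [-0.0347 -0.0344 -0.0271  0.0362  0.0372] z 0.1147 x [0.0529 0.0794]
top x ext [0.0502 0.0728]
side stone+ 307 y [-0.0258 -0.025  -0.0032  0.0214  0.024 ] z 0.1457 x [0.0358 0.0729]
side stone- 44 y [-0.0135 -0.0118  0.0156  0.024   0.0243] z 0.1458 x [-0.0711 -0.0353]
side lips+ 88 y [-0.0372 -0.0364 -0.0289  0.0338  0.0348] z 0.1117 x [0.0561 0.0783]
side lips- 40 y [-0.0376 -0.0373 -0.0341 -0.0292 -0.0289] z 0.1119 x [-0.0615 -0.0375]
side x ext [-0.0717  0.0768]
```

View pics/g.png

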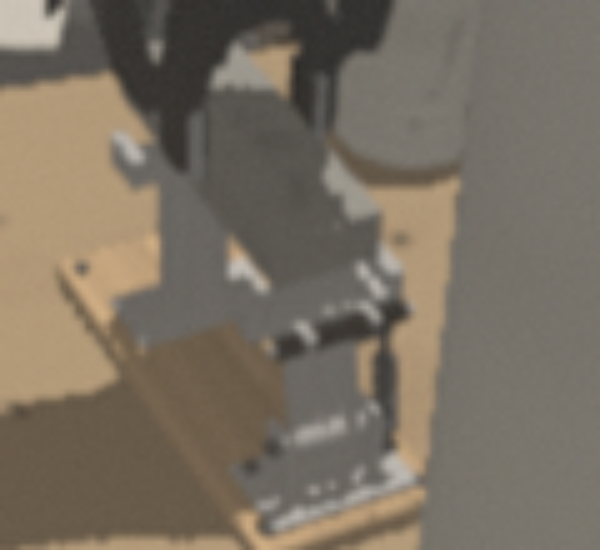

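Emit:
carry_out --pt "0 0 0.004 0" --pt "0 0 0.008 0" --pt "0 0 0.012 0" --pt "0 0 0.015 0" --pt "0 0 0.016 0" --pt "0 0 0.016 0" --pt "0 0 0.016 0"

```text
clock: 22.45
tool_pos: [0.5293, 0.0122, 0.1144]
orientation: [[-0.177, 0.984, 0.0], [0.984, 0.177, 0.0], [0.0, 0.0, -1.0]]
force: [0.8, -0.2, -3.8]
gripper_width: 0.0486
```

Emit:
carry_out --pt "0 0 0.0005 0" --pt "0 0 0.001 0" --pt "0 0 0.001 0"

```text
clock: 22.82
tool_pos: [0.5292, 0.0122, 0.1133]
orientation: [[-0.177, 0.984, 0.0], [0.984, 0.177, 0.0], [0.0, 0.0, -1.0]]
force: [0.1, 0.2, -3.2]
gripper_width: 0.0485
```

Emit:
carry_out --pt "0 0 0.0005 0" --pt "0 0 0.001 0" --pt "0 0 0.001 0"

```text
clock: 23.2
tool_pos: [0.5292, 0.0122, 0.1131]
orientation: [[-0.177, 0.984, 0.0], [0.984, 0.177, 0.001], [0.001, 0.0, -1.0]]
force: [-3.6, 0.6, 6.2]
gripper_width: 0.0487
```

Emit:
carry_out --pt "0 0 -0.0007 0" --pt "0 0 -0.0007 0" --pt "0 0 -0.0007 0"

```text
clock: 23.58
tool_pos: [0.5293, 0.0122, 0.1131]
orientation: [[-0.177, 0.984, 0.0], [0.984, 0.177, 0.0], [0.0, 0.0, -1.0]]
force: [-2.2, 0.3, 2.2]
gripper_width: 0.0486
```

```bash
python3 m2.py .13
```

```text
t 23.57 tcp [0.5293 0.0122 0.1131] base 0.0006 0.0014 yaw(y) 10.18 zax [ 0.  0. -1.] F base -0.68 -2.12 2.24 w 0.04861390614029477 q [-0.45  0.41  0.43  1.97 -0.23  0.81  0.29]
top stone+ 425 y [-0.024  -0.0223  0.0001  0.0232  0.0252] z 0.1304 x [0.0358 0.0719]
top lips+ 116 y [-0.0349 -0.0343 -0.0236  0.0358  0.0375] z 0.1144 x [0.0525 0.0776]
top x ext [0.0503 0.0727]
side stone+ 296 y [-0.0256 -0.0249 -0.0028  0.0212  0.0236] z 0.1282 x [0.036  0.0721]
side stone- 46 y [-0.0146 -0.0133  0.0136  0.0231  0.0235] z 0.1283 x [-0.07   -0.0356]
side lips+ 210 y [-0.0365 -0.0353 -0.0073  0.0317  0.0349] z 0.1127 x [0.0536 0.0778]
side lips- 56 y [-0.0377 -0.0366 -0.0319 -0.0099  0.0355] z 0.1117 x [-0.0621 -0.0361]
side x ext [-0.0738  0.0759]
```

Emit:
carry_out --pt "0 0 0 0" --pt "0 0 0 0" --pt "0 0 0 0" --pt "0 0 0 0" --pt "0 0 0 0" --pt "0 0 0 0" --fingers 0

```text
clock: 24.42
tool_pos: [0.5292, 0.0122, 0.113]
orientation: [[-0.177, 0.984, 0.0], [0.984, 0.177, 0.0], [0.0, 0.0, -1.0]]
force: [-0.1, -0.2, -0.7]
gripper_width: 0.0853
```

Emit:
carry_out --pt "0 0 -0.01 0" --pt "0 0 -0.03 0" --pt "0 0 -0.06 0" --pt "0 0 -0.11 0" --pt "0 0 -0.15 0" --pt "0.06 0 -0.15 0" --pt "0.12 0 -0.15 0" --pt "0.18 0 -0.15 0"

```text
clock: 25.42
tool_pos: [0.497, 0.1909, 0.2641]
orientation: [[-0.176, 0.984, 0.001], [0.984, 0.176, 0.001], [0.001, 0.002, -1.0]]
force: [0.8, -0.2, 0.9]
gripper_width: 0.0853
```

Emit:
carry_out --pt "0.06 0 0 0" --pt "0.11 0 0 0" --pt "0.15 0 0 0" --pt "0.15 0 0 0" --pt "0.15 0 0 0"

```text
clock: 26.05
tool_pos: [0.4711, 0.3363, 0.2634]
orientation: [[-0.176, 0.984, 0.0], [0.984, 0.176, -0.001], [-0.001, 0.0, -1.0]]
force: [-0.9, -0.5, 0.1]
gripper_width: 0.0851
```

```bash
python3 m2.py .13
python3 -c "
import cv2;a=cv2.imread('pics/top_m.png')[150:340,200:460];b=cv2.imread('pics/side_m.png')[170:280,280:400]
cv2.imwrite('pics/i.png',cv2.hconcat([cv2.resize(a,(460,336)),cv2.resize(b,(336,336))]))"
```

```text
t 26.05 tcp [0.4711 0.3363 0.2634] base -0.3287 0.0015 yaw(y) 10.16 zax [ 0.    -0.001 -1.   ] F base 0.36 -0.98 0.08 w 0.08510954236426774 q [-0.95  0.31  0.32  1.69 -0.1   1.16 -0.43]
top stone+ 426 y [-0.0238 -0.0223  0.0003  0.0232  0.0257] z 0.1304 x [0.0358 0.072 ]
top stone- 429 y [-0.0241 -0.0226 -0.0001  0.0232  0.0255] z 0.1307 x [-0.0722 -0.0358]
top lips+ 119 y [-0.0348 -0.0345 -0.0233  0.0359  0.0372] z 0.1137 x [0.0525 0.0777]
top lips- 103 y [-0.0352 -0.0348 -0.0252  0.0349  0.0363] z 0.1151 x [-0.063  -0.0395]
top x ext [-0.0768  0.0725]
side stone+ 296 y [-0.0258 -0.0248 -0.0025  0.0211  0.0237] z 0.1282 x [0.0359 0.0726]
side stone- 244 y [-0.0263 -0.0252 -0.0024  0.0208  0.0232] z 0.1283 x [-0.0725 -0.036 ]
side lips+ 222 y [-0.0369 -0.0357 -0.0103  0.0322  0.0351] z 0.1128 x [0.052  0.0773]
side lips- 69 y [-0.0375 -0.0365 -0.0305 -0.0239  0.0346] z 0.1127 x [-0.0623 -0.0357]
side x ext [-0.0757  0.0768]
```

View pics/i.png

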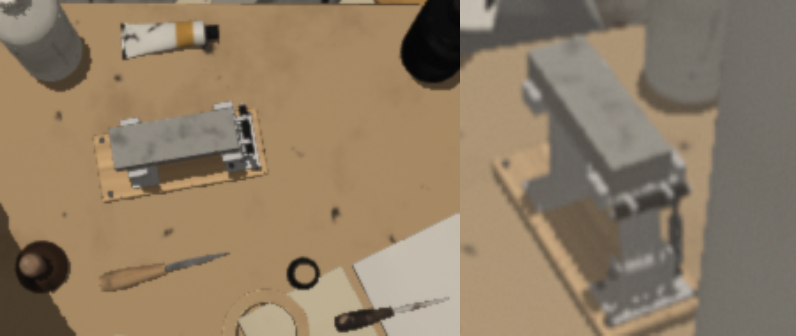

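```bash
python3 -c "
from rig import workorder
print(workorder.sign_off())"
```

```text
the job is handed in; nothing more can be done
None
```

The job is done and handed in at about 26 s. The stand is at its inner stop, and the whetstone lies level across both saddles with the gripper open and well clear.

- **Stand:** I pushed it up past dead centre. The highest force I read was about 9 N, at the end of each move. It met the stop about 43 mm along. I held it there for 1.5 s at 11.3–11.9 N, and the tool position did not change.
- **Stone:** I gripped it across its middle and lowered it until it touched at the right height, pressing with about 10 N across both supports. I eased that off before letting go.
- **Last pictures, level and centring:**
  - The top of the stone reads the same height at both ends, within 0.3 mm.
  - It sits about 0.5–1 mm short of centre along the base.
  - It is within about 0.5 mm of centre between the lips.
- **Loose items:** In the last top picture the scraper, loupe, burnisher, dabber and ink tube look where they were. I did not measure them again.

The two cameras disagreed by 2–4 mm, slightly more than their stated calibration, so I judged the centring against the saddle seen in the same picture. I saw forces only at the end of each move, so a brief spike during a move would not have shown.

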